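# Stow the drip tray, wheel nut key and chock in the shelf's steel corner

### The arm

A 7-joint arm with a two-finger parallel gripper is mounted at the origin on the work surface. World frame = base frame: x ahead of the robot, y to its left, z up, the work surface at z = 0. Lengths are in mm, angles in rad, forces in N, time in s.
With the tool pointing down it reaches from about 400 to 925 mm from the base axis. Payload 4.1 kg.
Tool frame: the origin (TCP) lies between the finger pads; the fingertips stand 14 mm ahead of it and the grasp point (between the pads) lies 5 mm behind it; z points along the fingers, y is the line along which they close (so a half turn about z gives the same grasp; the last joint's range is limited). The gripper opens to 85 mm and grips with 20 to 120 N. Pads are 22 mm wide; open, the fingers measure 114 mm over their backs; the gripper's body (76 mm by 85 mm) begins 54 mm behind the grasp point. The pads swing forward as they close: fully open they stand 13 mm farther back than shut.
Start: joints at [1.044, 0.398, 0.045, 1.537, -0.019, 1.207, -0.051], TCP at [269.705, -591.44, 245.347] pointing down, gripper open.
Joint ranges: [-2.82, 2.82], [-0.49, 2.23], [-1.37, 1.46], [0, 2.46], [-1.36, 4.5], [0.23, 2], [-2.94, 2.94]. Speed limits (rad/s): [2.57, 2.57, 3.14, 3.14, 3.14, 3.14, 3.14].

### API

Orientations are given as a rotation vector (axis times angle).
In Python, from station import arm, cams gives the robot as it stands (arm), with the cameras (cams).
- The arm moves only by the tool shift_gripper, called after "Call:" as name(argument=value, ...) on one line, values as JSON. Schema: {"type":"object","properties":{"deltas":{"type":"array","items":{"type":"number"},"minItems":4,"maxItems":48},"aperture":{"type":"number"},"force":{"type":"number"},"only":{"type":"string"},"quiet":{"type":"boolean"},"lines":{"type":"string"}},"required":["deltas"],"additionalProperties":false}. deltas is one flat list of numbers that holds 1 to 12 rows one after another, with no inner brackets; each row has 4 numbers: dx, dy, dz in fractions of the full range, 1 being 100 cm, then a turn about the tool's z in normalised numbers (1 is 4 rad); each row is the pose to reach, as a shift and turn from the pose commanded when the call began, along the tool's axes at that moment; what a row does not reach only later rows make up. A row lasts 1/10 s, in which the tool goes at most 50 mm and 0.15 rad, less where a joint would pass 70% of its speed; a pose out of reach is approached as far as the arm can. aperture is the opening from 0.0 (shut) to 1.0 (fully open), set as the call begins (left out keeps the last). The fingers move at their own pace and stop on an object; force is the grip in N (left out, the last holds). Time passes only in rows, so rows that do not move let the fingers close. The tool returns the time, the measured TCP pose, the force, the opening and the grip force at its end. only (a regular expression) keeps the lines of the reply that match it, lines (a string "A,B") keeps lines A to B, and quiet returns only ok. Input that does not fit is refused with a message, and nothing moves.
- arm.get_obs(): the state, without advancing time (a new reading comes with each control period).
- cams.grab_frame(name): name is "scene" or "top" or "wrist"; returns the picture (480x640x3 uint8, red, green, blue); there is no depth.
- cams.camera_info(name): a dict with "K" (3x3 intrinsics, pixels), "extrinsics" (4x4, takes a point from camera to world coordinates). Camera axes: x right, y down, z forward; pixel columns grow to the right and rows downward; lengths in mm; the calibration is good to about 2 mm. A picture is of the moment at which its call begins: read the wrist's pose just before it. camera_info takes no time and is no camera call; for the wrist camera it gives the pose at the moment of the call.
- arm.hand_in(): hands the job in; it is judged then, once.
The state is a dict: "time_s": time; "joint_positions": joint angles; "qvel": joint speeds; "tau": joint torques, N m; "tcp_pos": TCP position; "tcp_rot": TCP orientation; "force": force on the tool from outside, world axes, zero at the start; "torque": the same for the moment, N m; "finger_gap": opening from 0.0 (shut) to 1.0 (fully open); "grasp_force": force on a finger pad.
Only numpy, scipy, OpenCV 4.12 (cv2) and the standard library are available. Lean on these libraries where they do the work, as an engineer would, in place of code of your own. Each camera call takes 0.05 s, during which the arm holds its last target. There are 200 camera calls.

### The job

Put the wheel-change kit away: slide the grey drip tray under the return lip and fully home into the inside corner of the bolted steel stowage angle, square and flush against both its back and side upstands, with the chrome locking wheel nut key standing upright in the tray. Chock the tray so that it cannot creep out: the red wheel chock sits flat in front of it with its tall heel face flush against the tray's front rim and its long side flush along the side upstand, toe towards the robot. Leave the torch and the spray bottle where they are.

Things in the scene. Friction and masses are not known exactly. Their poses are not given: they have to be found in the camera images.
- bay: Stowage angle of bare folded steel bolted to the shelf; position and yaw vary. Origin at its inside corner at shelf height. x points away from the robot, square to the back upstand; y points left, square to the side upstand; stowage space is x < 0, y < 0. Upstands 52 mm high, 4 thick. Back upstand: inner face at x = 0, from y = 0 to -270. Side upstand: inner face at y = 0, from x = 0 to -330.
- bay_lip (a point): Middle of the free edge of the return lip along the top of the back upstand, at (-22, -135, 49) mm in the bay's frame. The lip overhangs the stowage space by 22 mm, underside 49 mm above the shelf, 3 thick, along the whole back upstand; the side upstand has no lip. Bolted feet 30 mm wide, 11 high, lie outside the space
- tray: Grey plastic drip tray, loose, about 0.4 kg, starts in the open in front and to the right of the corner, turned up to 0.3 rad from the bay. Origin at the centre of its underside. 150 mm along its x, 200 along its y, 35 high. Floor and walls 3 thick, inner floor 132 by 182. Slides on the shelf's rubber at about 3 to 7 N. Stowed, its axes lie along the bay's
- tray_corner (a point): Outer corner of the tray's rim at its +x, +y (75, 100, 32 mm in the tray's frame): it goes into the bay's inside corner. The rim, 29 to 35 mm high, is the outermost part all round and meets the upstands; the walls below it are set in 6 mm
- tray_back_right (a point): Outer corner of the tray's rim at its +x, -y (75, -100, 32 mm): it ends against the back upstand.
- key: Chrome locking wheel nut key, loose, about 0.28 kg, stands upright on its round socket end. Origin at the centre of its underside, z up. Socket end 36 mm diameter for the lowest 38 mm with a dark band, then a hexagon 24 mm across corners; 70 mm tall.
- chock: Red plastic wheel chock, loose, about 0.3 kg, a wedge standing on its base, 130 mm long (x), 60 wide (y), sides flat and upright. Origin at the centre of its underside; x points from the thin toe (x = -65, 14 high) to the upright heel face (x = 65). 65 high from x = 45 to 65; then a ridged hollow ramp, 49 high at x = 20, 37 at x = 0. Centre of mass at x = 17
- chock_heel (a point): Foot of the chock's heel face, mid-width (65, 0, 0 mm in the chock's frame).
- chock_left_heel (a point): Foot of the chock's left side at the heel (65, 30, 0 mm).
- chock_left_toe (a point): Foot of the chock's left side at the toe (-65, 30, 0 mm).
- torch: Bystander: yellow LED work torch with a red press button, lying on the shelf, 200 long (x), 54 wide, 41 high. Origin under its centre. Leave alone.
- spray: Bystander: closed green spray bottle standing near the left edge of the shelf, 76 mm diameter, 223 high, spray head reaching 62 mm from its axis. Origin under its centre. Leave alone.

How it is judged (in metres and radians):
At the end, for the whole second after the job is handed in: Tray flat, rim within 4 mm of the back (both corners) and side upstands, square to 0.03 rad; key upright (0.12 rad) on the tray floor; chock flat, heel within 5 mm of the tray's front rim, left side within 5 mm of the side upstand, square to 0.04 rad; all at rest (x of tray_corner in the frame of bay between -0.004 and 0.003 m and x of tray_back_right in the frame of bay above -0.004 m and y of tray_corner in the frame of bay between -0.004 and 0.003 m and angle between the x axis of tray and the x axis of bay, either way round below 0.03 rad and angle between each of tray, chock's own z axis and vertical below 0.03 rad and height (world z) of each of tray, chock below 0.004 m and x of key in the frame of tray between -0.06 and 0.06 m and y of key in the frame of tray between -0.085 and 0.085 m and z of key in the frame of tray below 0.008 m and angle between key's own z axis and vertical below 0.12 rad and x of chock_heel in the frame of tray between -0.08 and -0.07 m and y of chock_left_heel in the frame of bay between -0.005 and 0.004 m and y of chock_left_toe in the frame of bay above -0.005 m and angle between the x axis of chock and the x axis of bay, either way round below 0.04 rad and linear speed of each of tray, key, chock below 0.01 m/s and angular speed of each of tray, key, chock below 0.1 rad/s); the robot touches nothing.
It fails at once if the torch or the spray bottle is moved by more than 20 mm (distance of any of torch, spray from where it was at the start of the episode above 0.02 m).
It fails at once if the spray bottle is tipped by more than 0.25 rad (angle between spray's own z axis and vertical above 0.25 rad).
It also fails if it takes over 72 s, if anything falls off the work surface, if the arm or the gripper's body presses on something with over 40 N, if the wrist force passes 120 N, or if a joint passes its speed limit or range.

## Working session

There is one attempt and no reset: what is moved stays moved. The work goes in short steps, Python scripts to look and compute and a tool call to move; the robot and the scene stay as the last step left them, time stands still between calls to the robot, and variables do not carry over. Pictures are saved under pics/ and viewed, at most 13 in all, crops included, and the job is handed in when it is done.

```bash
ls; mkdir -p pics; python3 - <<'E'
from station import arm, cams
import cv2,numpy as np
o=arm.get_obs();print({k:np.round(v,3) for k,v in o.items()})
for n in("scene","top"):
    cv2.imwrite(f"pics/{n}0.png",cams.grab_frame(n)[:,:,::-1]);c=cams.camera_info(n);print(n,np.round(c["K"],1),np.round(c["extrinsics"],3))
E
```

```text
pics
station.py
{'time_s': np.float64(0.0), 'joint_positions': array([ 1.044,  0.399,  0.045,  1.538, -0.019,  1.207, -0.051]), 'qvel': array([ 0.   , -0.001,  0.003,  0.   , -0.   ,  0.002,  0.001]), 'tau': array([-0.0000e+00, -4.7512e+01,  1.3650e+00, -2.5422e+01,  1.2000e-02,
        1.0000e-02, -0.0000e+00]), 'tcp_pos': array([ 269.45 , -590.866,  244.251]), 'tcp_rot': array([-3.068e+00, -6.670e-01,  1.000e-03]), 'force': array([ 0.022, -0.173, -0.612]), 'torque': array([0.05 , 0.   , 0.028]), 'grasp_force': np.float64(0.0), 'finger_gap': np.float64(1.001)}
scene [[547.1   0.  313.9]
 [  0.  547.1 229.6]
 [  0.    0.    1. ]] [[-7.560000e-01  3.950000e-01 -5.230000e-01  1.131079e+03]
 [ 6.550000e-01  4.280000e-01 -6.230000e-01  7.100600e+02]
 [-2.300000e-02 -8.130000e-01 -5.820000e-01  7.117310e+02]
 [ 0.000000e+00  0.000000e+00  0.000000e+00  1.000000e+00]]
top [[489.2   0.  320.7]
 [  0.  489.2 248.9]
 [  0.    0.    1. ]] [[ 2.600000e-02 -9.920000e-01  1.260000e-01  4.259960e+02]
 [-1.000000e+00 -2.400000e-02  1.100000e-02  1.502700e+01]
 [-8.000000e-03 -1.260000e-01 -9.920000e-01  1.285592e+03]
 [ 0.000000e+00  0.000000e+00  0.000000e+00  1.000000e+00]]
```

View pics/top0.png

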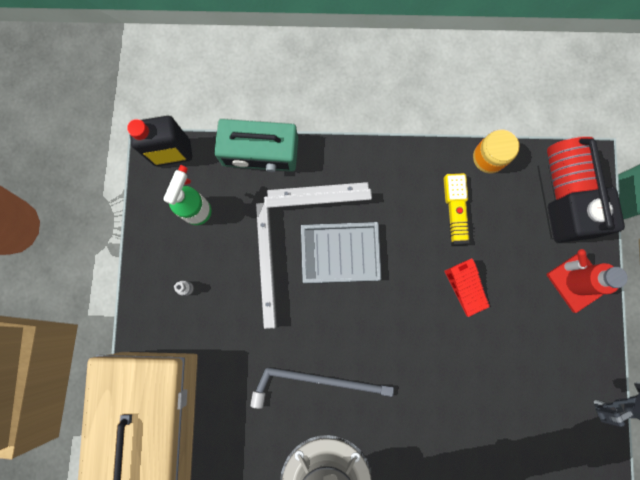

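View pics/scene0.png

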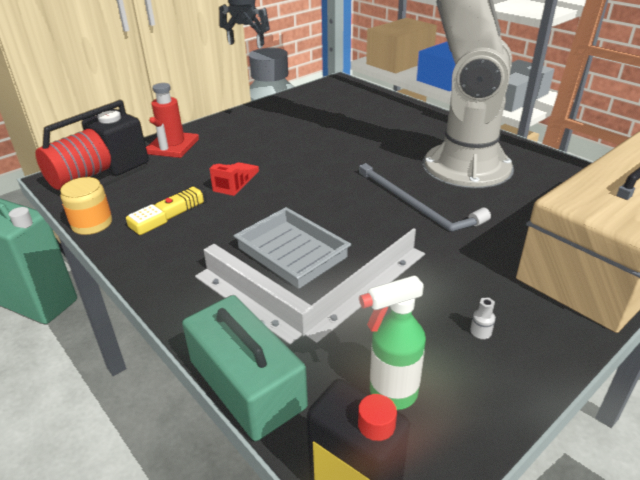

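The top view (up = +x, left = +y) shows the bay with its corner near (265,198), the tray at (340,252) and the key at (183,288). It also has the chock at (467,288), the torch at (458,208) and the spray bottle at (190,205). The scene view confirms the layout, with the key standing at (483,318). Next I'll get rough positions.

```bash
cat > h.py <<'E'
from station import arm, cams
import cv2,numpy as np
from scipy.spatial.transform import Rotation as R
def look(n,save=None):
    c=cams.camera_info(n);im=cams.grab_frame(n)
    if save: cv2.imwrite(f"pics/{save}.png",im[:,:,::-1])
    return im,c
def ray(c,p):
    E=c["extrinsics"];d=np.linalg.inv(c["K"])@[p[0],p[1],1];return E[:3,3],E[:3,:3]@d
def plane(c,p,z):
    o,d=ray(c,p);return o+d*(z-o[2])/d[2]
def tri(obs):   # [(cam,px),...] least-squares crossing point
    A=np.zeros((3,3));b=np.zeros(3)
    for c,p in obs:
        o,d=ray(c,p);d=d/np.linalg.norm(d);M=np.eye(3)-np.outer(d,d);A+=M;b+=M@o
    return np.linalg.solve(A,b)
def proj(c,P):
    E=c["extrinsics"];q=c["K"]@(E[:3,:3].T@(np.array(P)-E[:3,3]));return q[:2]/q[2]
def blobs(m,n=3,amin=60):
    m=cv2.morphologyEx(m.astype(np.uint8),cv2.MORPH_OPEN,np.ones((3,3)))
    cs=cv2.findContours(m,cv2.RETR_EXTERNAL,cv2.CHAIN_APPROX_NONE)[0]
    return [k for k in sorted(cs,key=cv2.contourArea,reverse=True)[:n] if cv2.contourArea(k)>amin]
def go(x,y,z,ydir=None):
    """tool-axes shift to a world TCP goal; ydir = world angle (deg) wanted for tool y (mod 180)"""
    o=arm.get_obs();Rm=R.from_rotvec(o["tcp_rot"]).as_matrix()
    d=Rm.T@(np.array([x,y,z])-o["tcp_pos"]);t=0
    if ydir is not None:
        cur=np.arctan2(Rm[1,1],Rm[0,1]);t=-(np.radians(ydir)-cur);t=(t+np.pi/2)%np.pi-np.pi/2
    print("shift",np.round(d,1),"turn",round(t,3),"tcp",np.round(o["tcp_pos"],1),"q7",round(o["joint_positions"][6],2))
E
python3 - <<'E'
from h import *
im,c=look("top");hsv=cv2.cvtColor(im,cv2.COLOR_RGB2HSV);H,S,V=[hsv[...,i].astype(int) for i in range(3)]
def show(n,k,z):
    r=cv2.boxPoints(cv2.minAreaRect(k));print(n,cv2.contourArea(k),[np.round(plane(c,p,z)[:2]).tolist() for p in r])
red=((H<8)|(H>172))&(S>150)&(V>90);red[:,:430]=0;red[:,520:]=0;red[:240]=0
show("chock",blobs(red)[0],30)
g=(V>170)&(S<40);b=g.copy();b[:180]=0;b[330:]=0;b[:,:250]=0;b[:,375:]=0
for k in blobs(b): show("bay",k,52)
k_=(V>110)&(S<60);k_[:,:165]=0;k_[:,205:]=0;k_[:270]=0;k_[310:]=0
for k in blobs(k_,2,20): show("key",k,35)
t=(V>85)&(S<60);t[:215]=0;t[295:]=0;t[:,:290]=0;t[:,390:]=0
for k in blobs(t): show("tray",k,35)
print("tray ctr",plane(c,(341,252),35),np.round(plane(c,(265,198),52)))
go(560,-20,330,0)
E
```

```text
chock 1415.0 [[537.0, -288.0], [575.0, -361.0], [456.0, -418.0], [419.0, -347.0]]
bay 2855.0 [[628.0, 80.0], [640.0, -104.0], [509.0, -110.0], [498.0, 71.0]]
bay 2681.5 [[497.0, 330.0], [872.0, 73.0], [738.0, -109.0], [372.0, 150.0]]
key 155.5 [[492.0, 402.0], [493.0, 367.0], [460.0, 365.0], [459.0, 400.0]]
tray 4551.5 [[649.0, 86.0], [661.0, -119.0], [507.0, -126.0], [495.0, 75.0]]
tray ctr [577.55735033 -23.52780572  35.        ] [711. 176.  52.]
shift [ 501.3 -399.1  -85. ] turn -1.143 tcp [ 269.5 -591.   244.5] q7 -0.05
```

```bash
python3 -c "
from h import *
go(560,20,400,90)"
```

```text
shift [ 517.8 -435.6 -154.9] turn 0.428 tcp [ 269.5 -591.   244.5] q7 -0.05
```

The manual's scale: shifts go in shares of 100 cm and turns go in shares of 4 rad. Converting my numbers, 480 mm / 1000 = 0.48, 440 mm / 1000 = 0.44, 0.43 rad / 4 = 0.1075.

Call:
shift_gripper(deltas=[0.04,-0.033,-0.012,0.025,0.08,-0.066,-0.024,0.05,0.12,-0.1,-0.036,0.075,0.16,-0.133,-0.048,0.1075,0.2,-0.166,-0.06,0.1075,0.24,-0.2,-0.072,0.1075,0.28,-0.234,-0.084,0.1075,0.32,-0.267,-0.096,0.1075,0.36,-0.3,-0.11,0.1075,0.4,-0.334,-0.122,0.1075,0.44,-0.37,-0.135,0.1075,0.48,-0.402,-0.145,0.1075], aperture=1.0)

```text
time_s: 1.35
tcp_pos: [521.8, -62.3, 381.9]
tcp_rot: [3.141, -0.004, 0.001]
force: [0.9, -1.1, 0.3]
finger_gap: 1.002
grasp_force: 0.0
```

Call:
shift_gripper(deltas=[0.038,-0.033,-0.01,0,0.038,-0.033,-0.01,0,0.038,-0.033,-0.01,0,0.038,-0.033,-0.01,0,0.038,-0.033,-0.01,0])

```text
time_s: 1.85
tcp_pos: [558.8, -33.0, 391.0]
tcp_rot: [3.141, -0.008, -0.001]
force: [-0.2, 0.0, -0.3]
finger_gap: 1.003
grasp_force: 0.0
```

```bash
python3 - <<'E'
from h import *
im,c=look("wrist","w1");print(np.round(c["extrinsics"],2),np.round(c["K"][0]));go(560,20,400,90)
E
```

```text
[[-0.0000e+00 -9.6000e-01 -2.9000e-01  6.3300e+02]
 [-1.0000e+00  0.0000e+00  0.0000e+00 -3.2540e+01]
 [ 0.0000e+00  2.9000e-01 -9.6000e-01  5.2102e+02]
 [ 0.0000e+00  0.0000e+00  0.0000e+00  1.0000e+00]] [359.   0. 321.]
shift [  0.9 -52.8  -8.9] turn -0.005 tcp [558.9 -32.8 391.2] q7 -1.65
```

View pics/w1.png

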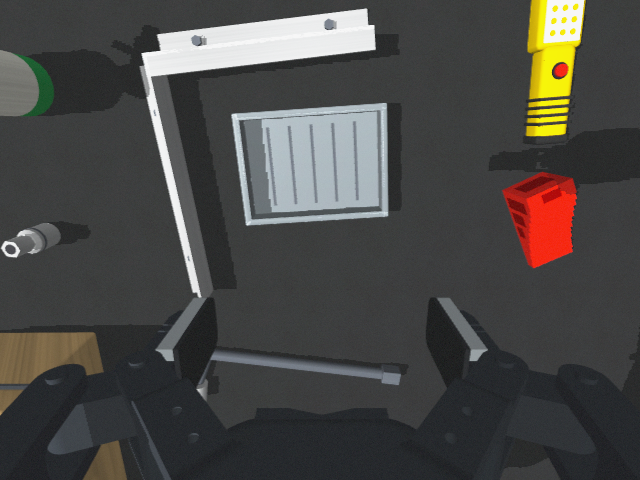

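The wrist view shows the side upstand's inner edge from (163,75) to (200,295), and the lip edge from (165,75) to (375,50). The tray rim corners are at (233,115), (386,104), (387,215) and (247,224). The chock is at (540,220) with its heel towards +x, and the key at (35,240). Now I'll fit these accurately.

```bash
cat >> h.py <<'E'
def hsv(im):
    h=cv2.cvtColor(im,cv2.COLOR_RGB2HSV).astype(int);return h[...,0],h[...,1],h[...,2]
def win(m,r0,r1,c0,c1):
    o=np.zeros_like(m);o[r0:r1,c0:c1]=m[r0:r1,c0:c1];return o
def line(P):    # robust 2-D line through points: point, unit direction
    v=cv2.fitLine(np.float32(P),cv2.DIST_HUBER,0,.01,.01).ravel();return v[2:],v[:2]
def cross(a,b):
    s=np.linalg.solve(np.c_[a[1],-b[1]],b[0]-a[0]);return a[0]+a[1]*s[0]
E
python3 - <<'E'
from h import *
im,c=look("wrist");it,ct=look("top")
H,S,V=hsv(im)
w=(V>190)&(S<40)
lip=[plane(c,(x,np.nonzero(w[20:100,x])[0].max()+20.5),51)[:2] for x in range(185,365,3) if w[20:100,x].any()]
side=[plane(c,(np.nonzero(w[y,145:205])[0].max()+145.5,y),52)[:2] for y in range(100,285,3) if w[y,145:205].any()]
L,Sd=line(lip),line(side)
for n,l,P in(("lip",L,lip),("side",Sd,side)):
    r=(np.array(P)-l[0])@[-l[1][1],l[1][0]];print(n,np.round(l[0],1),np.degrees(np.arctan2(l[1][1],l[1][0])).round(2),"rms",r.std().round(2),len(P))
corner=cross(L,Sd);yaw=np.radians(0);print("lipedge x side",corner.round(1))
def tray(im,c,win_):
    H,S,V=hsv(im);m=win((V>95)&(S<60),*win_);k=blobs(m)[0]
    P=np.float32([plane(c,p[0],35)[:2] for p in k]);r=cv2.minAreaRect(P)
    q=cv2.boxPoints(cv2.minAreaRect(k));return r,np.array(sorted(q.tolist(),key=lambda p:np.arctan2(p[1]-q[:,1].mean(),p[0]-q[:,0].mean())))
a,qa=tray(im,c,(90,240,222,400));b,qb=tray(it,ct,(215,295,290,390))
print(a,b);
for p,q in zip(qa,qb): print("tray corner",tri([(c,p),(ct,q)]).round(1))
E
```

```text
lip [704.8  24.4] -84.07 rms 0.31 60
side [545.7 157.9] 5.87 rms 0.38 62
lipedge x side [689.4 172.7]
((578.202392578125, -20.53491973876953), (149.72776794433594, 200.6079864501953), 3.5225977897644043) ((572.3514404296875, -33.137779235839844), (204.5716094970703, 230.96505737304688), 1.382121205329895)
tray corner [652.   75.   99.2]
tray corner [ 660.6 -122.    93. ]
tray corner [ 477.4 -162.9  -97.6]
tray corner [474.2  90.  -24.1]
```

```bash
python3 -c "
from h import *
go(508,-25,220,3.5)"
```

```text
shift [-51.1  -7.2 171.4] turn 1.506 tcp [559.1 -32.3 391.4] q7 -1.65
```

Scaled: 170 mm / 1000 = 0.17, 150 mm / 1000 = 0.15, -1.636 rad / 4 = -0.409.

Call:
shift_gripper(deltas=[-0.02,-0.003,0.03,-0.0375,-0.04,-0.006,0.06,-0.075,-0.051,-0.007,0.09,-0.1125,-0.051,-0.007,0.12,-0.15,-0.051,-0.007,0.15,-0.1875,-0.051,-0.007,0.17,-0.225,-0.051,-0.007,0.17,-0.2625,-0.051,-0.007,0.17,-0.3,-0.051,-0.007,0.17,-0.3375,-0.051,-0.007,0.17,-0.375,-0.051,-0.007,0.17,-0.409,-0.051,-0.007,0.17,-0.409], aperture=0.6)

```text
time_s: 3.2
tcp_pos: [508.4, -24.7, 221.4]
tcp_rot: [2.151, 2.289, -0.0]
force: [-0.3, -0.1, -0.4]
finger_gap: 0.601
grasp_force: 0.0
```

Call:
shift_gripper(deltas=[0,0,0,0,0,0,0,0,0,0,0,0])

```text
time_s: 3.5
tcp_pos: [508.6, -24.2, 221.3]
tcp_rot: [2.152, 2.289, -0.0]
force: [0.1, -0.4, 0.1]
finger_gap: 0.6
grasp_force: 0.0
```

```bash
python3 - <<'E'
from h import *
im,c=look("wrist","w2");go(508,-25,26,3.5)
for z in(30,35,40):
  for P in((659.,-116),(509,-125),(646.8,83.7),(497,74.6)): print(z,proj(c,(*P,z)).round())
np.save("w2.npy",c["extrinsics"])
E
```

```text
shift [ -0.8  -0.7 195.4] turn 0.001 tcp [508.6 -24.1 221.4] q7 -0.07
30 [467. 309.]
30 [316. 309.]
30 [495.  95.]
30 [316.  95.]
35 [469. 312.]
35 [316. 311.]
35 [498.  95.]
35 [316.  94.]
40 [471. 314.]
40 [316. 314.]
40 [501.  94.]
40 [315.  94.]
```

View pics/w2.png

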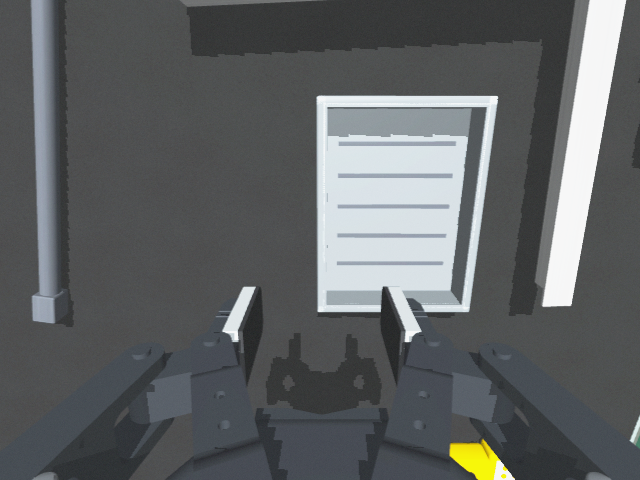

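The wrist view shows the tray rim corners at (497,97), (318,97), (318,310) and (468,311). That agrees with a rim height of about 35 mm. The front rim at column 318 lies centred between the fingers, so I'll go down and grip it.

Scaled: 195 mm / 1000 = 0.195, 190 mm / 1000 = 0.19.

Call:
shift_gripper(deltas=[0,0,0.045,0,0,0,0.09,0,0,0,0.135,0,0,0,0.165,0,0,0,0.18,0,0,0,0.19,0,0,0,0.195,0,0,0,0.195,0,0,0,0.195,0])

```text
time_s: 4.45
tcp_pos: [509.5, -24.1, 27.2]
tcp_rot: [2.149, 2.289, 0.002]
force: [0.0, -0.8, 0.3]
finger_gap: 0.6
grasp_force: 0.0
```

Call:
shift_gripper(deltas=[0,0,0,0,0,0,0,0,0,0,0,0,0,0,0,0,0,0,0,0,0,0,0,0], aperture=0.0, force=50)

```text
time_s: 5.05
tcp_pos: [509.0, -24.2, 26.9]
tcp_rot: [2.15, 2.289, 0.0]
force: [-1.7, 0.2, 5.8]
finger_gap: 0.087
grasp_force: 49.4
```

```bash
python3 - <<'E'
from h import *
im,c=look("wrist","w3");go(508,-25,26,3.5)
c0=np.array([578.2,-20.5]);g=np.array([647.0,67.8]);d=g-c0
o=arm.get_obs();p=o["tcp_pos"][:2]-c0;a=np.radians(2.4);Rr=np.array([[np.cos(a),-np.sin(a)],[np.sin(a),np.cos(a)]])
t=g+Rr@p;print(t);go(*t,26,5.9)
E
```

```text
shift [-0.7 -1.   0.9] turn 0.002 tcp [509.  -24.2  26.9] q7 -0.24
[578.01117952  61.1946006 ]
shift [80.9 74.2  0.9] turn -0.04 tcp [509.  -24.2  26.9] q7 -0.24
```

Scaled: 73 mm / 1000 = 0.073, 71 mm / 1000 = 0.071, -0.04 rad / 4 = -0.01.

Call:
shift_gripper(deltas=[0.005,0.005,0,0,0.013,0.012,0,-0.0025,0.021,0.019,0,-0.005,0.029,0.027,0,-0.0075,0.037,0.034,0,-0.01,0.045,0.041,0,-0.01,0.053,0.048,0,-0.01,0.061,0.055,0,-0.01,0.067,0.061,0,-0.01,0.071,0.065,0,-0.01,0.073,0.067,0,-0.01,0.073,0.067,0,-0.01])

```text
time_s: 6.3
tcp_pos: [570.5, 50.3, 27.0]
tcp_rot: [2.107, 2.329, -0.006]
force: [-4.1, -4.6, 8.9]
finger_gap: 0.093
grasp_force: 50.5
```

```bash
python3 - <<'E'
from h import *
im,c=look("wrist","w4");print(arm.get_obs()["force"].round(1));go(578,61.2,26,5.9)
E
```

```text
[-3.9 -4.6  8.5]
shift [10.   8.6  0.9] turn -0.003 tcp [570.5  50.4  27. ] q7 -0.34
```

View pics/w4.png

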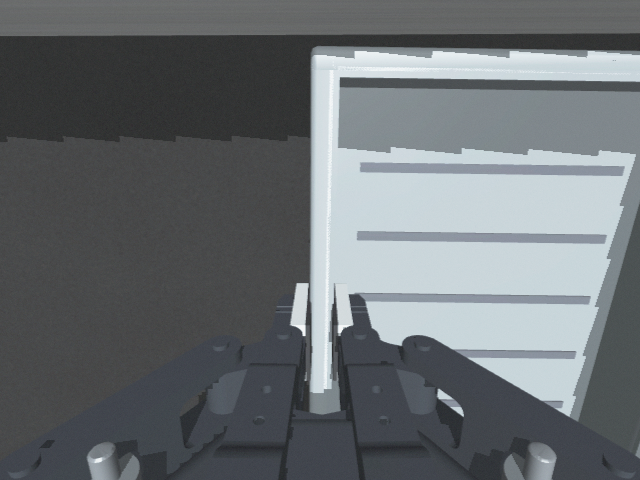

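The tray is held by its front wall and lies square to the side upstand, whose inner face runs along row 35 with the rim at row 50. I'll press it into the corner gently and watch the force.

Scaled: 10 mm / 1000 = 0.01, 9 mm / 1000 = 0.009.

Call:
shift_gripper(deltas=[0.002,0.002,0,0,0.004,0.004,0,0,0.006,0.006,0,0,0.007,0.008,0,0,0.007,0.009,0,0,0.007,0.01,0,0,0.007,0.01,0,0])

```text
time_s: 7.05
tcp_pos: [576.1, 56.6, 26.9]
tcp_rot: [-2.107, -2.327, 0.018]
force: [-12.0, -7.2, 18.9]
finger_gap: 0.091
grasp_force: 52.8
```

Call:
shift_gripper(deltas=[0.0005,0.001,0,0,0.001,0.002,0,0,0.001,0.002,0,0])

```text
time_s: 7.35
tcp_pos: [576.1, 56.7, 26.9]
tcp_rot: [-2.107, -2.325, 0.026]
force: [-16.6, -9.2, 23.2]
finger_gap: 0.088
grasp_force: 54.2
```

Call:
shift_gripper(deltas=[0.001,0.001,0,0,0.002,0.001,0,0,0.002,0.001,0,0])

```text
time_s: 7.65
tcp_pos: [576.1, 56.7, 26.9]
tcp_rot: [-2.108, -2.325, 0.031]
force: [-19.0, -12.0, 26.2]
finger_gap: 0.094
grasp_force: 54.9
```

Call:
shift_gripper(deltas=[0.001,0.001,0,0,0.002,0.002,0,0,0.002,0.002,0,0])

```text
time_s: 7.95
tcp_pos: [576.2, 56.7, 26.9]
tcp_rot: [-2.108, -2.324, 0.04]
force: [-22.0, -15.0, 31.3]
finger_gap: 0.09
grasp_force: 56.5
```

```bash
python3 - <<'E'
from h import *
im,c=look("wrist");cv2.imwrite("pics/w5.png",cv2.resize(im[0:200,200:640],None,fx=1.8,fy=1.8,interpolation=cv2.INTER_CUBIC)[:,:,::-1])
H,S,V=hsv(im)
for x in(340,480,600):print(x,V[0:80:2,x])
b=np.array([711.3,175.0]);u=np.array([.9947,.1028]);n=np.array([-.1028,.9947])
for X in(-150,-100,-50): print([proj(c,(*(b+u*X+n*dy),z)).round(1).tolist() for dy,z in((0,52),(0,35),(0,0))])
go(578,61.2,26,5.9)
E
```

```text
340 [245 245 245 245 245 245 108 105 104 104 108 106 106 107 107 103 103 104
 103 103 101 108 106 122 141 148 157 154 154 150 148 148 146 144 144 153
 230 229 230  92]
480 [244 244 244 244 244 105 104 104 104 106 106 104 107 105 102 103 109 103
 101 100 103 106 104 105 132 138 148 152 150 145 146 142 142 142 144 141
 144 144 145 223]
600 [243 244 243 243 115 104 104 107 105 105 104 106 104 105 103 105 105 102
 103 104 104 107 100  91  90 138 137 147 146 146 144 143 144 142 141 141
 214 220 219 220]
[[305.4, 9.4], [309.1, 26.0], [313.9, 48.2]]
[[505.3, 6.8], [478.5, 24.0], [442.8, 46.8]]
[[710.3, 4.1], [651.5, 21.9], [573.8, 45.4]]
shift [4.2 2.3 0.7] turn -0.006 tcp [576.2  56.8  26.8] q7 -0.35
```

View pics/w5.png

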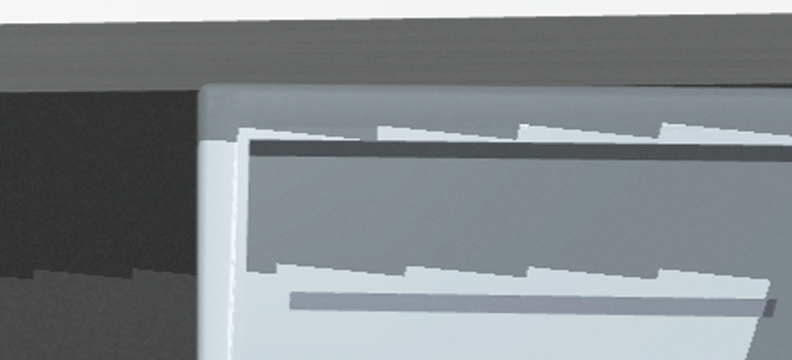

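The front-left rim is about 5 mm from the side upstand, and the gap widens by about 3 mm towards the back. So the tray sits about 0.025 rad clockwise and is held by friction at the back. I'll ease off the back, turn it a little anticlockwise, press it sideways, then press back again.

Scaled: -14 mm / 1000 = -0.014, -12 mm / 1000 = -0.012, -0.04 rad / 4 = -0.01.

Call:
shift_gripper(deltas=[0,-0.006,0,0,0,-0.012,0,-0.005,0,-0.014,0,-0.01,0,-0.014,0,-0.01])

```text
time_s: 8.4
tcp_pos: [573.0, 60.8, 26.9]
tcp_rot: [2.059, 2.365, -0.0]
force: [3.7, -6.5, 1.7]
finger_gap: 0.093
grasp_force: 51.9
```

Call:
shift_gripper(deltas=[0.003,0,0,0,0.006,0,0,0,0.008,0,0,0,0.01,0,0,0,0.01,0,0,0])

```text
time_s: 8.9
tcp_pos: [572.8, 60.9, 26.9]
tcp_rot: [2.06, 2.354, -0.015]
force: [5.1, -22.5, 4.7]
finger_gap: 0.091
grasp_force: 51.6
```

```bash
python3 - <<'E'
from h import *
im,c=look("wrist");
H,S,V=hsv(im)
for x in(340,480,600):print(x,V[0:80:2,x])
b=np.array([711.3,175.0]);u=np.array([.9947,.1028]);n=np.array([-.1028,.9947])
for X in(-150,-100,-50): print([proj(c,(*(b+u*X+n*dy),z)).round(1).tolist() for dy,z in((0,52),(0,35),(0,0))])
go(578,61.2,26,5.9)
E
```

```text
340 [238 237 239 240 239 238 238 238 237 236 236 236 236 236 237 236 139  89
  87  91  90  90  90  91 119 124 133 133 130 130 129 127 124 123 125 123
 127 128 128 127]
480 [231 230 231 230 233 234 233 231 231 233 232 232 232 232 231 231 231 231
 232  89  89  86  87  86  85  90 112 119 125 127 126 123 125 125 120 121
 124 120 121 121]
600 [139 134 133 138 139 139 139 153 232 230 232 231 228 228 229 229 229 229
 229 229 229  86  87  88  88  88  90  89 113 121 123 125 122 122 120 118
 120 118 120 118]
[[332.9, 29.5], [331.1, 42.8], [328.7, 60.6]]
[[526.7, 36.1], [496.1, 48.3], [455.0, 64.8]]
[[718.4, 42.6], [659.6, 53.8], [580.5, 68.9]]
shift [-0.4  5.1  1. ] turn 0.03 tcp [572.9  60.9  26.9] q7 -0.34
```

Now the rim runs parallel to the side upstand and touches it, with 22 N of sideways force. Next I'll press it to the back.

Scaled: 10 mm / 1000 = 0.01, 8 mm / 1000 = 0.008.

Call:
shift_gripper(deltas=[-0.004,0.002,0,0,-0.004,0.004,0,0,-0.004,0.006,0,0,-0.004,0.008,0,0,-0.004,0.01,0,0,-0.004,0.01,0,0])

```text
time_s: 9.55
tcp_pos: [573.1, 60.9, 26.9]
tcp_rot: [-2.066, -2.365, 0.038]
force: [-19.0, -18.9, 28.5]
finger_gap: 0.091
grasp_force: 59.1
```

Call:
shift_gripper(deltas=[0,0.002,0,0,0,0.004,0,0,0,0.006,0,0,0,0.006,0,0])

```text
time_s: 9.95
tcp_pos: [573.3, 60.9, 26.7]
tcp_rot: [-2.061, -2.36, 0.055]
force: [-30.7, -19.9, 39.7]
finger_gap: 0.094
grasp_force: 64.3
```

```bash
python3 - <<'E'
from h import *
im,c=look("wrist","w6");
H,S,V=hsv(im)
for x in(340,480,600):print(x,V[0:80:2,x])
b=np.array([711.3,175.0]);u=np.array([.9947,.1028]);n=np.array([-.1028,.9947])
for X in(-150,-100,-50): print([proj(c,(*(b+u*X+n*dy),z)).round(1).tolist() for dy,z in((0,52),(0,35),(0,0))])
go(578,61.2,26,5.9)
E
```

```text
340 [236 238 240 239 238 237 239 236 235 235 235 234 235 235 235 235 107  89
  87  92  88  91  92  98 117 124 131 130 130 128 127 128 126 124 125 127
 128 128 129 128]
480 [232 231 231 233 236 233 231 233 234 231 231 231 232 230 232 231 232 232
  99  89  87  89  88  86  88  95 117 121 129 130 125 126 123 123 122 122
 121 119 122 121]
600 [136 136 139 139 141 140 139 141 143 142 163 230 228 228 229 229 229 229
 229 229  91  89  91  90  90  91  89 106 119 118 126 124 124 122 120 120
 122 118 118 119]
[[328.7, 29.1], [329.5, 42.4], [330.4, 60.2]]
[[526.8, 34.7], [497.5, 47.3], [458.5, 64.1]]
[[729.4, 40.5], [668.9, 52.3], [588.6, 68.1]]
shift [-0.4  4.6  0.6] turn 0.032 tcp [573.4  61.   26.7] q7 -0.33
```

The z-force has grown to 40 N, so the tool is pressing the tray into the rubber and friction is holding it. I'll unload the vertical force, then push again.

Scaled: -14 mm / 1000 = -0.014, -10 mm / 1000 = -0.01.

Call:
shift_gripper(deltas=[0,-0.005,0,0,0,-0.01,0,0,-0.001,-0.014,0,0,-0.001,-0.014,-0.001,0,-0.001,-0.014,-0.001,0])

```text
time_s: 10.5
tcp_pos: [573.0, 60.9, 26.8]
tcp_rot: [2.061, 2.361, -0.012]
force: [3.0, -13.4, -0.1]
finger_gap: 0.09
grasp_force: 51.9
```

Call:
shift_gripper(deltas=[0,0,-0.001,0,0,0,-0.002,0,0,0,-0.002,0])

```text
time_s: 10.8
tcp_pos: [572.9, 60.9, 28.0]
tcp_rot: [2.062, 2.362, -0.012]
force: [5.1, -14.7, -6.7]
finger_gap: 0.092
grasp_force: 50.9
```

Call:
shift_gripper(deltas=[0,0.002,-0.0005,0,0,0.004,-0.001,0,0,0.006,-0.002,0,0,0.006,-0.002,0])

```text
time_s: 11.2
tcp_pos: [573.5, 60.9, 28.4]
tcp_rot: [-2.065, -2.367, 0.027]
force: [-4.1, -13.6, -2.6]
finger_gap: 0.094
grasp_force: 51.7
```

Scaled: 6 mm / 1000 = 0.006, 5 mm / 1000 = 0.005.

Call:
shift_gripper(deltas=[0,0.002,-0.0005,0,0,0.004,-0.001,0,0,0.005,-0.0015,0,0,0.006,-0.002,0,0,0.006,-0.002,0])

```text
time_s: 11.7
tcp_pos: [576.8, 61.3, 29.6]
tcp_rot: [-2.063, -2.364, 0.035]
force: [-7.9, -14.5, -0.5]
finger_gap: 0.094
grasp_force: 51.3
```

```bash
python3 - <<'E'
from h import *
im,c=look("wrist","w7");it,_=look("top","t7");im2,cs=look("scene","s7")
b=np.array([711.3,175.0]);u=np.array([.9947,.1028]);n=np.array([-.1028,.9947])
for P in((0,0,52),(-22,0,52),(-22,-200,52),(0,-200,35),(0,0,35),(-150,0,35)): print(P,proj(cs,(*(b+u*P[0]+n*P[1]),P[2])).round())
cv2.imwrite("pics/s7c.png",cv2.resize(im2[180:350,190:430],None,fx=3,fy=3,interpolation=cv2.INTER_CUBIC)[:,:,::-1])
E
```

```text
(0, 0, 52) [303. 312.]
(-22, 0, 52) [312. 306.]
(-22, -200, 52) [237. 258.]
(0, -200, 35) [229. 270.]
(0, 0, 35) [304. 319.]
(-150, 0, 35) [359. 277.]
```

View pics/s7c.png

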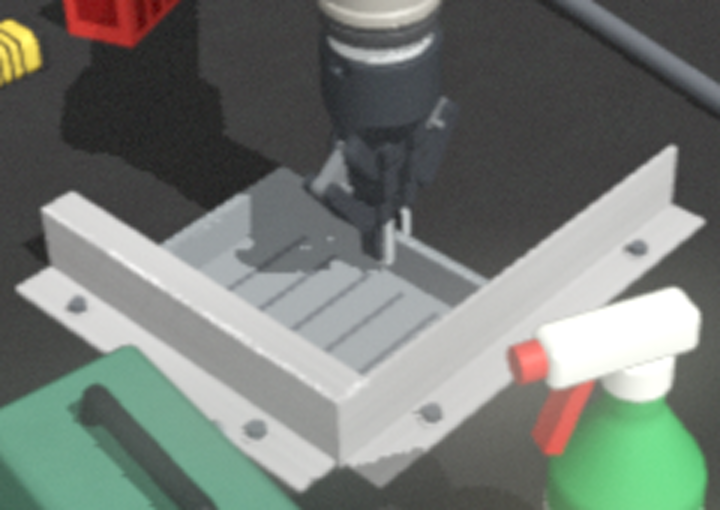

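The scene view shows the tray under the lip and close to the corner. It slid another 3.5 mm once unloaded, so I'll keep going.

Scaled: 6 mm / 1000 = 0.006, 5 mm / 1000 = 0.005.

Call:
shift_gripper(deltas=[0,0.002,-0.0005,0,0,0.004,-0.001,0,0,0.005,-0.0015,0,0,0.006,-0.002,0,0,0.006,-0.002,0])

```text
time_s: 12.35
tcp_pos: [577.2, 61.3, 29.7]
tcp_rot: [-2.058, -2.359, 0.05]
force: [-16.7, -15.7, -0.8]
finger_gap: 0.092
grasp_force: 53.5
```

Call:
shift_gripper(deltas=[0,0.002,0,0,0,0.004,-0.0005,0,0,0.005,-0.001,0,0,0.005,-0.001,0])

```text
time_s: 12.75
tcp_pos: [577.3, 61.4, 29.7]
tcp_rot: [-2.054, -2.354, 0.063]
force: [-25.1, -16.0, 4.5]
finger_gap: 0.093
grasp_force: 56.7
```

Call:
shift_gripper(deltas=[0,0.002,0,0,0,0.004,-0.0005,0,0,0.005,-0.001,0,0,0.005,-0.001,0])

```text
time_s: 13.15
tcp_pos: [577.4, 61.4, 29.5]
tcp_rot: [-2.049, -2.35, 0.077]
force: [-33.8, -16.8, 8.1]
finger_gap: 0.092
grasp_force: 60.8
```

The tray is now hard against the back: 34 N with no motion, and TCP x within 1 mm of the value predicted for home. I'll relax and release.

Call:
shift_gripper(deltas=[-0.001,-0.004,0.001,0,-0.003,-0.008,0.002,0,-0.004,-0.011,0.003,0,-0.004,-0.011,0.003,0])

```text
time_s: 13.55
tcp_pos: [577.3, 61.3, 29.5]
tcp_rot: [-2.055, -2.36, 0.041]
force: [-16.2, -9.9, 0.7]
finger_gap: 0.095
grasp_force: 53.7
```

Call:
shift_gripper(deltas=[0,0,0,0,0,0,0,0,0,0,0,0,0,0,0,0], aperture=0.6)

```text
time_s: 13.95
tcp_pos: [590.3, 69.6, 34.8]
tcp_rot: [2.056, 2.375, 0.003]
force: [-1.5, -0.1, -0.6]
finger_gap: 0.597
grasp_force: 0.0
```

Call:
shift_gripper(deltas=[0,0,-0.02,0,0,0,-0.06,0,0,0,-0.11,0,0,0,-0.16,0,0,0,-0.21,0,0,0,-0.26,0,0,0,-0.31,0,0,0,-0.31,0,0,0,-0.31,0])

```text
time_s: 14.85
tcp_pos: [590.1, 69.5, 346.2]
tcp_rot: [2.054, 2.373, 0.005]
force: [0.6, 0.9, -0.9]
finger_gap: 0.599
grasp_force: 0.0
```

```bash
python3 -c "
from h import *
go(560,20,400,5.9)"
```

```text
shift [-44.7 -36.6 -53.9] turn 0.041 tcp [590.1  69.5 346.2] q7 -0.16
```

```bash
python3 - <<'E'
from h import *
im,c=look("wrist","w8")
print(arm.get_obs()["tcp_pos"].round())
b=np.array([711.3,175.0]);u=np.array([.9947,.1028]);n=np.array([-.1028,.9947])
for P in((-150,0,35),(-150,-200,35),(-22,-200,52),(-22,0,52)): print(P,proj(c,(*(b+u*P[0]+n*P[1]),P[2])).round(1))
H,S,V=hsv(im);m=((V>95)&(S<60)).astype(np.uint8)*255
print(proj(c,(478,382,60)).round(), proj(c,(478,382,0)).round())
E
```

```text
[589.  69. 344.]
(-150, 0, 35) [308.  108.8]
(-150, -200, 35) [303.5 268.7]
(-22, -200, 52) [402.6 277.4]
(-22, 0, 52) [421.7 113.1]
[ 248. -164.] [ 259. -121.]
```

View pics/w8.png

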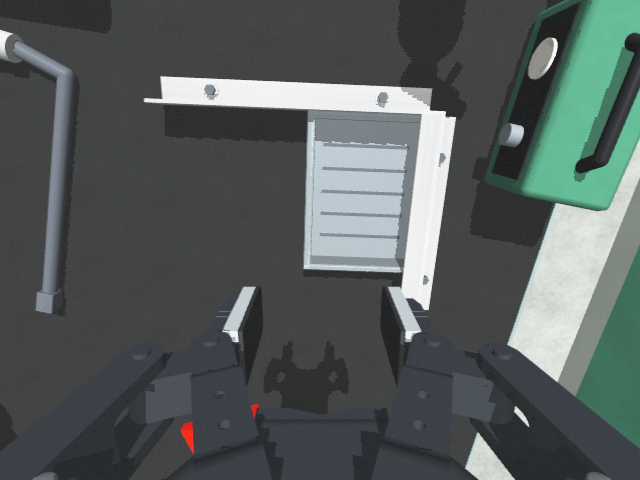

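The front rim runs from (308,110) to (305,270), within about 1 px of the stowed prediction, so the tray is home. Next is the key.

```bash
python3 -c "
from h import *
go(478,300,300,5.9)"
```

```text
shift [244.5 -77.   44.1] turn 0.041 tcp [589.2  69.  344.2] q7 -0.16
```

Scaled: 245 mm / 1000 = 0.245, 225 mm / 1000 = 0.225.

Call:
shift_gripper(deltas=[0.045,-0.015,0.008,0,0.09,-0.03,0.016,0,0.135,-0.045,0.024,0,0.18,-0.058,0.032,0,0.225,-0.072,0.04,0,0.245,-0.077,0.044,0,0.245,-0.077,0.044,0,0.245,-0.077,0.044,0], aperture=0.8)

```text
time_s: 15.7
tcp_pos: [477.7, 299.5, 298.6]
tcp_rot: [-2.056, -2.375, 0.005]
force: [0.0, -0.8, -1.0]
finger_gap: 0.805
grasp_force: 0.0
```

```bash
python3 - <<'E'
from h import *
im,c=look("wrist","w9");b=arm.get_obs()["tcp_pos"];print(b.round(),proj(c,(478,382,0)).round(),proj(c,(478,382,70)).round())
np.savez("k1.npz",im=im,E=c["extrinsics"],K=c["K"])
E
```

```text
[479. 299. 299.] [333. 119.] [335. 118.]
```

Call:
shift_gripper(deltas=[0.04,0,0.02,0,0.07,0,0.04,0,0.07,0,0.06,0,0.07,0,0.06,0,0.07,0,0.06,0])

```text
time_s: 16.25
tcp_pos: [469.6, 367.5, 240.0]
tcp_rot: [2.06, 2.37, -0.002]
force: [-0.9, -0.3, -0.0]
finger_gap: 0.8
grasp_force: 0.0
```

```bash
python3 - <<'E'
from h import *
im,c=look("wrist","w10");np.savez("k2.npz",im=im,E=c["extrinsics"],K=c["K"])
cv2.imwrite("pics/w9b.png",np.hstack([np.load("k1.npz")["im"][:,120:520],im[:,120:520]])[:,:,::-1])
E
```

```text
(no output)
```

View pics/w9b.png

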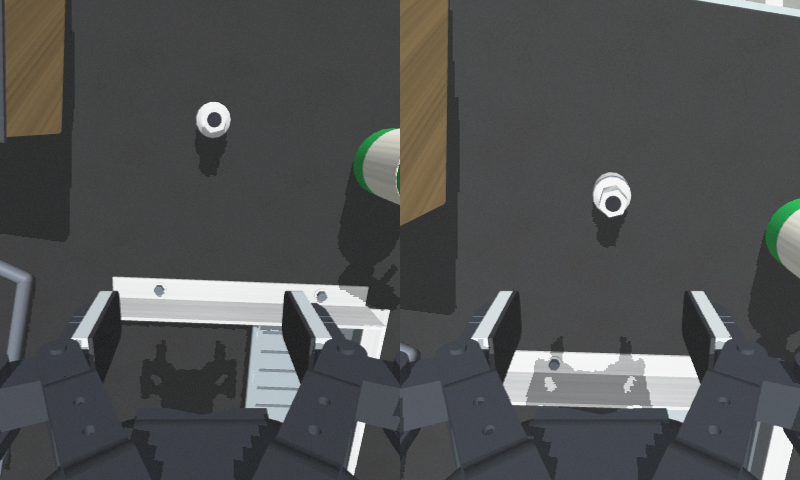

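Looking down on the key, the hole in its top is at about (333,120) in the first view and (332,203) in the second.

```bash
python3 - <<'E'
from h import *
obs=[]
for f,p in(("k1.npz",(333,120)),("k2.npz",(332,203))):
    d=dict(np.load(f));c={"K":d["K"],"extrinsics":d["E"]};H,S,V=hsv(d["im"])
    m=win((V<90),p[1]-8,p[1]+9,p[0]-8,p[0]+9);k=blobs(m,1,10)[0];q=cv2.minEnclosingCircle(k)[0]
    obs.append((c,q));print(q,plane(c,q,70).round(1))
P=tri(obs);print("key top",P.round(1))
go(P[0],P[1],25,5.9)
E
```

```text
(334.0, 119.30769348144531) [476.9 380.2  70. ]
(332.5, 203.5) [476.7 379.7  70. ]
key top [476.7 380.2  72.2]
shift [ 11.2   8.3 215.9] turn 0.037 tcp [469.8 368.  240.9] q7 -0.8
```

Scaled: 216 mm / 1000 = 0.216, 205 mm / 1000 = 0.205.

Call:
shift_gripper(deltas=[0.011,0.008,0.045,0,0.011,0.008,0.09,0,0.011,0.008,0.13,0,0.011,0.008,0.165,0,0.011,0.008,0.19,0,0.011,0.008,0.205,0,0.011,0.008,0.216,0,0.011,0.008,0.216,0,0.011,0.008,0.216,0])

```text
time_s: 17.2
tcp_pos: [475.5, 382.1, 25.6]
tcp_rot: [2.057, 2.374, 0.003]
force: [0.6, 0.3, 0.2]
finger_gap: 0.797
grasp_force: 0.0
```

Call:
shift_gripper(deltas=[0,0,0,0,0,0,0,0,0,0,0,0,0,0,0,0,0,0,0,0,0,0,0,0], aperture=0.0, force=50)

```text
time_s: 17.8
tcp_pos: [475.7, 382.3, 25.8]
tcp_rot: [2.056, 2.374, 0.004]
force: [0.1, -1.4, 5.7]
finger_gap: 0.402
grasp_force: 49.7
```

```bash
python3 -c "
from h import *
b=np.array([711.3,175.0]);u=np.array([.9947,.1028]);n=np.array([-.1028,.9947])
t=b+u*-80+n*-120;go(*t,150,5.9)"
```

```text
shift [-355.3  119.3 -124.2] turn 0.04 tcp [475.7 382.3  25.8] q7 -0.96
```

Scaled: -355 mm / 1000 = -0.355, -125 mm / 1000 = -0.125.

Call:
shift_gripper(deltas=[0,0,-0.03,0,0,0,-0.08,0,-0.03,0.01,-0.125,0,-0.075,0.025,-0.125,0,-0.12,0.04,-0.125,0,-0.165,0.055,-0.125,0,-0.21,0.07,-0.125,0,-0.255,0.085,-0.125,0,-0.3,0.1,-0.125,0,-0.335,0.112,-0.125,0,-0.355,0.119,-0.125,0,-0.355,0.119,-0.125,0])

```text
time_s: 19.0
tcp_pos: [643.7, 41.0, 148.0]
tcp_rot: [2.065, 2.366, -0.005]
force: [-0.5, -0.0, -3.5]
finger_gap: 0.4
grasp_force: 51.0
```

```bash
python3 -c "
from h import *
cams.grab_frame('wrist')
b=np.array([711.3,175.0]);u=np.array([.9947,.1028]);n=np.array([-.1028,.9947])
t=b+u*-80+n*-120;go(*t,30,5.9);print(arm.get_obs()['force'],arm.get_obs()['grasp_force'])"
```

```text
shift [  2.7   2.1 118.2] turn 0.036 tcp [642.6  44.6 148.2] q7 -0.24
[-0.62528276  1.06934849 -3.76850249] 51.011745538562536
```

Scaled: 119 mm / 1000 = 0.119, 117 mm / 1000 = 0.117.

Call:
shift_gripper(deltas=[0.002,0.002,0.04,0,0.002,0.002,0.075,0,0.002,0.002,0.095,0,0.002,0.002,0.108,0,0.002,0.002,0.114,0,0.002,0.002,0.117,0,0.002,0.002,0.119,0,0.002,0.002,0.119,0])

```text
time_s: 19.85
tcp_pos: [645.2, 49.6, 31.2]
tcp_rot: [2.056, 2.374, 0.002]
force: [0.9, 0.2, -2.8]
finger_gap: 0.4
grasp_force: 51.0
```

Call:
shift_gripper(deltas=[0,0,0,0,0,0,0,0,0,0,0,0,0,0,0,0], aperture=0.8)

```text
time_s: 20.25
tcp_pos: [645.1, 49.4, 30.9]
tcp_rot: [2.057, 2.374, 0.001]
force: [0.0, 0.0, 0.1]
finger_gap: 0.8
grasp_force: 0.0
```

The manual's scale: shifts go in shares of 100 cm and turns go in shares of 4 rad. Converting my numbers, -270 mm / 1000 = -0.27, -230 mm / 1000 = -0.23.

Call:
shift_gripper(deltas=[0,0,-0.04,0,0,0,-0.09,0,0,0,-0.14,0,0,0,-0.19,0,0,0,-0.23,0,0,0,-0.27,0,0,0,-0.27,0])

```text
time_s: 20.95
tcp_pos: [647.6, 50.6, 307.8]
tcp_rot: [2.051, 2.368, 0.015]
force: [-0.3, 0.4, 1.4]
finger_gap: 0.804
grasp_force: 0.0
```

```bash
python3 -c "
from h import *
cams.grab_frame('wrist');go(450,-370,300,115.6)"
```

```text
shift [-387.9 -254.1    2.6] turn 1.267 tcp [646.2  50.2 304.3] q7 -0.18
```

Scaled: -388 mm / 1000 = -0.388, -375 mm / 1000 = -0.375, 1.267 rad / 4 = 0.3168.

Call:
shift_gripper(deltas=[-0.038,-0.025,0,0.03,-0.076,-0.05,0,0.06,-0.114,-0.075,0,0.09,-0.152,-0.1,0,0.12,-0.19,-0.125,0,0.15,-0.228,-0.15,0,0.18,-0.266,-0.175,0,0.21,-0.304,-0.2,0,0.24,-0.342,-0.225,0,0.275,-0.375,-0.245,0,0.3,-0.388,-0.254,0,0.3168,-0.388,-0.254,0,0.3168], aperture=1.0)

```text
time_s: 22.2
tcp_pos: [445.6, -373.7, 298.5]
tcp_rot: [-3.065, -0.686, 0.005]
force: [-0.3, -0.2, 0.6]
finger_gap: 0.999
grasp_force: 0.0
```

Call:
shift_gripper(deltas=[0,0,0,0,0,0,0,0,0,0,0,0])

```text
time_s: 22.5
tcp_pos: [449.6, -369.0, 300.2]
tcp_rot: [-3.062, -0.702, -0.001]
force: [-0.2, -0.4, 0.4]
finger_gap: 0.999
grasp_force: 0.0
```

```bash
python3 - <<'E'
from h import *
im,c=look("wrist","w11");go(450,-370,300,115.6)
np.savez("c1.npz",im=im,E=c["extrinsics"],K=c["K"])
E
```

```text
shift [0.2 0.8 0.3] turn 0.003 tcp [ 449.4 -369.4  300.3] q7 -0.55
```

View pics/w11.png

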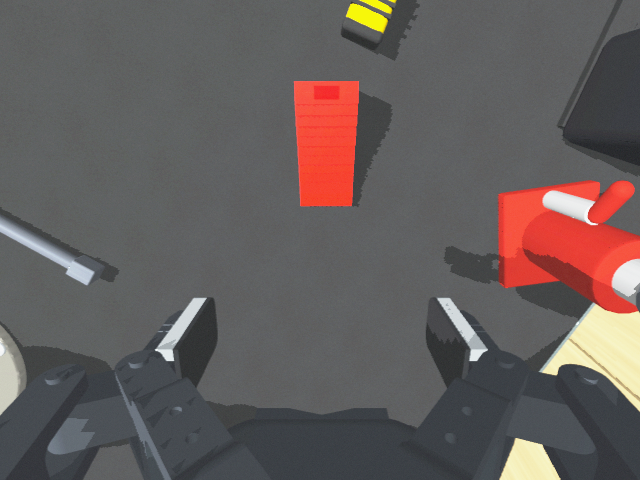

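The chock's heel top edge runs from (295,82) to (358,82), and its toe from (300,206) to (352,206).

Scaled: 60 mm / 1000 = 0.06, 40 mm / 1000 = 0.04.

Call:
shift_gripper(deltas=[0.04,0.003,0.03,0,0.06,0.003,0.06,0,0.06,0.003,0.06,0,0.06,0.003,0.06,0,0.06,0.003,0.06,0])

```text
time_s: 23.05
tcp_pos: [503.7, -348.8, 241.8]
tcp_rot: [3.062, 0.694, 0.001]
force: [-0.2, 0.2, 0.8]
finger_gap: 0.996
grasp_force: 0.0
```

```bash
python3 - <<'E'
from h import *
def chock(im,c):
    H,S,V=hsv(im);m=win(((H<8)|(H>172))&(S>150)&(V>110),0,300,220,440);k=blobs(m,1)[0]
    q=cv2.approxPolyDP(k,5,True)[:,0];s=q[:,1]
    h=k[:,0][k[:,0,1]<k[:,0,1].min()+3];t=k[:,0][k[:,0,1]>k[:,0,1].max()-3]
    return [(h[:,0].min(),k[:,0,1].min()),(h[:,0].max()+1,k[:,0,1].min()),(t[:,0].min(),k[:,0,1].max()+1),(t[:,0].max()+1,k[:,0,1].max()+1)]
d=dict(np.load("c1.npz"));c1={"K":d["K"],"extrinsics":d["E"]};a=chock(d["im"],c1)
im,c2=look("wrist","w12");b=chock(im,c2);print(a,b)
P=[tri([(c1,p),(c2,q)]) for p,q in zip(a,b)]
for p in P: print(p.round(1))
hs=[plane(c2,q,65)[:2] for q in b[:2]];ts=[plane(c2,q,z)[:2] for q in b[2:] for z in(7,)]
hm,tm=np.mean(hs,0),np.mean(ts,0);dv=hm-tm;L=np.linalg.norm(dv);print("w",np.linalg.norm(hs[0]-hs[1]),np.linalg.norm(ts[0]-ts[1]),"L",L,"yaw",np.degrees(np.arctan2(dv[1],dv[0])))
g=hm-dv/L*48;print("heel",hm,"toe",tm,"grasp",g);go(*g,25,90+np.degrees(np.arctan2(dv[1],dv[0])))
E
```

```text
[(np.int32(294), np.int32(81)), (np.int32(359), np.int32(81)), (np.int32(300), np.int32(206)), (np.int32(352), np.int32(206))] [(np.int32(286), np.int32(144)), (np.int32(354), np.int32(144)), (np.int32(293), np.int32(271)), (np.int32(350), np.int32(271))]
[ 541.8 -294.    43.4]
[ 568.6 -350.1   47.7]
[ 422.9 -353.1   17.5]
[ 449.8 -407.5   19.5]
w 56.413827304809054 62.518630359856495 L 138.17662481258725 yaw 26.137774269572304
heel [ 556.16753119 -321.87748425] toe [ 432.12121625 -382.748589  ] grasp [ 513.0761391  -343.02297852]
shift [ 10.9  -2.  217. ] turn -0.011 tcp [ 503.7 -349.1  242. ] q7 -0.66
```

```bash
python3 - <<'E'
from h import *
d=dict(np.load("c1.npz"));c1={"K":d["K"],"extrinsics":d["E"]};im,c2=look("wrist","w13")
for I,c in((d["im"],c1),(im,c2)):
    H,S,V=hsv(I);m=((H<8)|(H>172))&(S>150)&(V>110)
    rows=[y for y in range(60,300) if m[y,220:440].sum()>30];y0,y1=rows[0],rows[-1]
    for y in(y0,y0+6,y0+12,y1-4,y1):
        xs=np.nonzero(m[y,220:440])[0]+220;print(y,xs.min(),xs.max()+1)
    q=[(np.nonzero(m[y,220:440])[0][[0,-1]]+220+[0,1]) for y in(y0+1,y1-1)]
    hs=[plane(c,(x,y0),65)[:2] for x in q[0]];ts=[plane(c,(x,y1+1),14)[:2] for x in q[1]]
    hm,tm=np.mean(hs,0),np.mean(ts,0);v=hm-tm;print("widths",np.linalg.norm(hs[0]-hs[1]),np.linalg.norm(ts[0]-ts[1]),"len",np.linalg.norm(v),"yaw",np.degrees(np.arctan2(v[1],v[0])),hm,tm,"cam",c["extrinsics"][:3,3].round())
E
```

```text
81 294 359
87 294 359
93 294 359
201 300 352
205 300 352
widths 61.140171885622166 61.544919636054644 len 131.3492346524297 yaw 26.10212124007983 [ 553.38794008 -322.88872219] [ 435.43484477 -380.67876242] cam [ 516. -336.  430.]
144 289 351
150 283 356
156 283 356
265 293 350
269 293 349
widths 53.97634232031863 61.30700796927408 len 134.13368007807313 yaw 25.948677201034148 [ 556.39924765 -322.56405585] [ 435.78807245 -381.25637689] cam [ 570. -316.  372.]
```

```bash
cat >> h.py <<'E'
def bay(X,Y):
    return np.array([711.3,175.0])+np.array([.9947,.1028])*X+np.array([-.1028,.9947])*Y
def tobay(P):
    d=np.array(P)[:2]-[711.3,175.0];return np.array([d@[.9947,.1028],d@[-.1028,.9947]])
E
python3 - <<'E'
from h import *
d=dict(np.load("c1.npz"));c1={"K":d["K"],"extrinsics":d["E"]};c=cams.camera_info("wrist")
print([tri([(c1,p),(c,q)]).round(1) for p,q in(((294,81.),(283,150.)),((359,81.),(357,150.)),((300,206),(293,270)))])
go(510.3,-344,22,116.1)
E
```

```text
[array([ 539.5, -296.8,   75. ]), array([ 565.2, -350.3,   77.6]), array([ 421.7, -353.4,   12.1])]
shift [  8.   -2.3 220. ] turn -0.01 tcp [ 503.7 -349.   242. ] q7 -0.66
```

Scaled: 220 mm / 1000 = 0.22, 208 mm / 1000 = 0.208, -0.01 rad / 4 = -0.0025.

Call:
shift_gripper(deltas=[0.008,-0.002,0.045,-0.0025,0.008,-0.002,0.09,-0.0025,0.008,-0.002,0.13,-0.0025,0.008,-0.002,0.165,-0.0025,0.008,-0.002,0.19,-0.0025,0.008,-0.002,0.208,-0.0025,0.008,-0.002,0.22,-0.0025,0.008,-0.002,0.22,-0.0025,0.008,-0.002,0.22,-0.0025])

```text
time_s: 24.05
tcp_pos: [510.8, -343.2, 21.4]
tcp_rot: [3.059, 0.71, 0.002]
force: [-0.3, 0.6, 0.5]
finger_gap: 1.0
grasp_force: 0.0
```

Call:
shift_gripper(deltas=[0,0,0,0,0,0,0,0,0,0,0,0,0,0,0,0,0,0,0,0,0,0,0,0], aperture=0.0, force=60)

```text
time_s: 24.65
tcp_pos: [511.6, -343.4, 22.1]
tcp_rot: [3.057, 0.711, 0.004]
force: [0.1, -1.1, 6.4]
finger_gap: 0.694
grasp_force: 66.4
```

```bash
python3 -c "
from h import *
p=bay(-206,-60);print(p);go(*p,130,95.9)"
```

```text
[512.5598  94.1412]
shift [ 194.  -391.9 -108.9] turn 0.354 tcp [ 511.6 -343.4   22.1] q7 -0.72
```

Scaled: -392 mm / 1000 = -0.392, -370 mm / 1000 = -0.37, 0.354 rad / 4 = 0.0885.

Call:
shift_gripper(deltas=[0,0,-0.03,0,0,0,-0.07,0,0,-0.02,-0.105,0,0.02,-0.06,-0.109,0.0125,0.045,-0.105,-0.109,0.025,0.07,-0.15,-0.109,0.0375,0.095,-0.195,-0.109,0.05,0.118,-0.24,-0.109,0.0625,0.14,-0.285,-0.109,0.075,0.162,-0.328,-0.109,0.0875,0.185,-0.37,-0.109,0.0875,0.194,-0.392,-0.109,0.0885])

```text
time_s: 25.85
tcp_pos: [510.4, 100.9, 129.2]
tcp_rot: [-3.134, -0.171, 0.0]
force: [0.8, 1.0, -2.9]
finger_gap: 0.695
grasp_force: 66.2
```

Call:
shift_gripper(deltas=[0,0,0,0,0,0,0,0,0,0,0,0])

```text
time_s: 26.15
tcp_pos: [511.0, 93.2, 128.8]
tcp_rot: [3.136, 0.158, -0.002]
force: [-0.6, 0.4, -3.6]
finger_gap: 0.696
grasp_force: 66.2
```

```bash
python3 -c "
from h import *
cams.grab_frame('wrist');p=bay(-206,-60);go(*p,22,95.9)"
```

```text
shift [  1.6  -1.  106.9] turn -0.003 tcp [511.2  93.1 128.9] q7 -1.86
```

Scaled: 107 mm / 1000 = 0.107, 106 mm / 1000 = 0.106.

Call:
shift_gripper(deltas=[0.001,-0.001,0.04,0,0.001,-0.001,0.07,0,0.001,-0.001,0.09,0,0.001,-0.001,0.1,0,0.001,-0.001,0.104,0,0.001,-0.001,0.106,0,0.001,-0.001,0.107,0,0.001,-0.001,0.107,0])

```text
time_s: 27.0
tcp_pos: [513.1, 96.1, 23.1]
tcp_rot: [-3.137, -0.161, -0.003]
force: [-0.5, -0.0, -2.7]
finger_gap: 0.688
grasp_force: 66.2
```

Call:
shift_gripper(deltas=[0,0,0,0,0,0,0,0,0,0,0,0,0,0,0,0], aperture=0.95)

```text
time_s: 27.4
tcp_pos: [512.7, 96.2, 22.7]
tcp_rot: [3.137, 0.162, 0.001]
force: [0.2, 1.1, -0.0]
finger_gap: 0.95
grasp_force: 0.0
```

Call:
shift_gripper(deltas=[0,0,-0.04,0,0,0,-0.09,0,0,0,-0.09,0,0,0,-0.09,0])

```text
time_s: 27.8
tcp_pos: [513.4, 96.3, 113.8]
tcp_rot: [-3.137, -0.161, -0.005]
force: [0.1, 0.9, 0.8]
finger_gap: 0.951
grasp_force: 0.0
```

```bash
python3 -c "
from h import *
cams.grab_frame('wrist');p=bay(-206,-135);go(*p,110,95.9);go(*p,25,5.9)"
```

```text
shift [ 0.2 76.8  2.4] turn -0.0 tcp [512.1  95.9 112.4] q7 -1.87
shift [ 0.2 76.8 87.4] turn 1.571 tcp [512.1  95.9 112.4] q7 -1.87
```

Scaled: 91 mm / 1000 = 0.091, 90 mm / 1000 = 0.09.

Call:
shift_gripper(deltas=[0,0.04,0,0,0,0.077,0,0,0,0.077,0,0,0,0.077,0.04,0,0,0.077,0.075,0,0,0.077,0.09,0,0,0.077,0.091,0,0,0.077,0.091,0], aperture=0.0)

```text
time_s: 28.65
tcp_pos: [519.5, 19.9, 20.6]
tcp_rot: [-3.137, -0.162, 0.003]
force: [0.2, -0.4, -0.0]
finger_gap: 0.0
grasp_force: 0.0
```

Call:
shift_gripper(deltas=[0,-0.008,0,0,0,-0.016,0,0,0,-0.023,0,0,0,-0.026,0,0,0,-0.029,0,0,0,-0.032,0,0,0,-0.035,0,0,0,-0.038,0,0,0,-0.041,0,0,0,-0.044,0,0,0,-0.047,0,0,0,-0.05,0,0])

```text
time_s: 29.85
tcp_pos: [515.4, 58.1, 22.7]
tcp_rot: [3.124, 0.149, -0.004]
force: [-3.1, -27.4, 18.9]
finger_gap: -0.006
grasp_force: 0.0
```

```bash
python3 -c "
from h import *
print(tobay(arm.get_obs()['tcp_pos']))"
```

```text
[-206.88912601  -96.15823884]
```

```bash
python3 - <<'E'
from h import *
im,c=look("wrist","w14");it,ct=look("scene","s14")
cv2.imwrite("pics/m14.png",np.hstack([cv2.resize(im,(400,300)),cv2.resize(it[150:350,270:470],(300,300))])[:,:,::-1])
print([proj(c,(*bay(X,0),z)).round().tolist() for X in(-300,-220,-150) for z in(52,0)])
E
```

```text
[[87.0, 560.0], [146.0, 449.0], [40.0, 398.0], [120.0, 318.0], [-21.0, 192.0], [91.0, 169.0]]
```

View pics/m14.png

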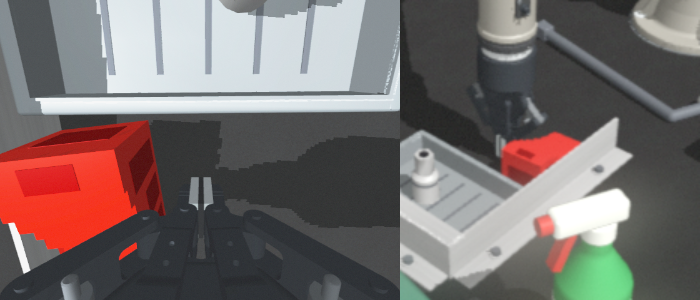

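The wrist half of the picture shows the flared finger knuckles touching the chock, with the chock close to the upstand. The heel foot's right corner is at about (148,122) in the half-scale image. I'll compute the chock's pose from it.

```bash
python3 - <<'E'
from h import *
im=cv2.imread("pics/w14.png")[:,:,::-1];c=cams.camera_info("wrist");H,S,V=hsv(im)
m=((H<8)|(H>172))&(S>150)&(V>40);k=blobs(m,1)[0]
q=cv2.approxPolyDP(k,6,True)[:,0]
for p in q: print(p,tobay(plane(c,p,0)).round(1),tobay(plane(c,p,65)).round(1))
E
```

```text
[236 193] [-160.8  -59.5] [-148.7  -74.3]
[ 99 208] [-1.667e+02 -1.000e-01] [-152.1  -40.2]
[  1 246] [-183.5   46.4] [-161.7  -13.6]
[  4 357] [-241.    60.4] [-194.7   -5.5]
[ 22 355] [-240.    51.4] [-194.1  -10.7]
[ 31 374] [-251.1   49.8] [-200.5  -11.6]
[ 53 372] [-250.1   38.6] [-199.9  -18. ]
[ 76 398] [-266.1   30.6] [-209.1  -22.6]
[ 91 396] [-265.    22.7] [-208.5  -27.1]
[ 99 405] [-270.7   19.7] [-211.8  -28.9]
[223 337] [-231.4  -47.7] [-189.2  -67.5]
[264 343] [-235.1  -67.4] [-191.3  -78.8]
```

The heel's left foot is on the upstand (y≈0), but the chock is turned about 0.1 rad anticlockwise. I'll push near the low toe to square it.

Scaled: -62 mm / 1000 = -0.062, -40 mm / 1000 = -0.04.

Call:
shift_gripper(deltas=[0,0.015,0,0,0,0.03,0,0,-0.04,0.03,0,0,-0.062,0.03,0,0,-0.062,0.03,0.002,0,-0.062,0.03,0.002,0])

```text
time_s: 30.55
tcp_pos: [456.4, 33.6, 19.3]
tcp_rot: [-3.137, -0.163, -0.0]
force: [0.6, -0.4, -0.2]
finger_gap: 0.003
grasp_force: 0.0
```

Call:
shift_gripper(deltas=[0,-0.006,0,0,0,-0.012,0,0,0,-0.018,0,0,0,-0.022,0,0,0,-0.026,0,0,0,-0.03,0,0,0,-0.034,0,0,0,-0.037,0,0,0,-0.04,0,0])

```text
time_s: 31.45
tcp_pos: [452.1, 72.6, 19.2]
tcp_rot: [3.137, 0.161, -0.001]
force: [-0.5, -2.1, -0.2]
finger_gap: 0.001
grasp_force: 0.7
```

```bash
python3 -c "
from h import *
print(tobay(arm.get_obs()['tcp_pos']))"
```

```text
[-268.33559569  -75.16479453]
```

Scaled: -8 mm / 1000 = -0.008, -6 mm / 1000 = -0.006.

Call:
shift_gripper(deltas=[0,-0.002,0,0,0,-0.004,0,0,0,-0.006,0,0,0,-0.008,0,0,0,-0.008,0,0])

```text
time_s: 31.95
tcp_pos: [452.0, 73.2, 19.3]
tcp_rot: [3.129, 0.154, -0.003]
force: [2.4, -18.2, 4.0]
finger_gap: -0.007
grasp_force: 8.6
```

Call:
shift_gripper(deltas=[0,-0.002,0,0,0,-0.004,0,0,0,-0.004,0,0])

```text
time_s: 32.25
tcp_pos: [451.9, 73.5, 19.3]
tcp_rot: [3.124, 0.15, -0.004]
force: [3.6, -25.2, 4.3]
finger_gap: -0.001
grasp_force: 12.6
```

```bash
python3 -c "
from h import *
print(tobay(arm.get_obs()['tcp_pos']))"
```

```text
[-268.50700028  -74.31895474]
```

The side is flush: the TCP stopped 74 mm from the upstand, which is the 60 mm chock plus half the finger thickness. Now I'll go behind the toe.

Scaled: -90 mm / 1000 = -0.09, -60 mm / 1000 = -0.06, -1.571 rad / 4 = -0.3928.

Call:
shift_gripper(deltas=[0,0.01,0,-0.0025,0,0.025,-0.02,-0.0375,0,0.025,-0.06,-0.075,0,0.025,-0.09,-0.1125,0,0.025,-0.09,-0.15,0,0.025,-0.09,-0.1875,0,0.025,-0.09,-0.225,0,0.025,-0.09,-0.2625,0,0.025,-0.09,-0.3,0,0.025,-0.09,-0.3375,0,0.025,-0.09,-0.375,0,0.025,-0.09,-0.3928])

```text
time_s: 33.45
tcp_pos: [454.0, 60.3, 109.4]
tcp_rot: [2.099, 2.337, 0.002]
force: [0.3, 1.3, 1.0]
finger_gap: -0.001
grasp_force: 0.0
```

```bash
python3 -c "
from h import *
cams.grab_frame('wrist');print(tobay(arm.get_obs()['tcp_pos']));p=bay(-322,-26);print(p);go(*p,18,5.9)"
```

```text
[-267.70260818  -87.62809923]
[393.6794 116.0362]
shift [ 61.8 -54.1  91.4] turn 0.005 tcp [454.   60.3 109.4] q7 -0.33
```

Before descending I'll use this view to check the chock and tray.

Scaled: 91 mm / 1000 = 0.091, 90 mm / 1000 = 0.09.

Call:
shift_gripper(deltas=[0.03,-0.025,-0.01,0,0.062,-0.054,0,0,0.062,-0.054,0,0,0.062,-0.054,0.04,0,0.062,-0.054,0.075,0,0.062,-0.054,0.09,0,0.062,-0.054,0.091,0,0.062,-0.054,0.091,0])

```text
time_s: 34.3
tcp_pos: [394.1, 116.3, 18.5]
tcp_rot: [-2.105, -2.332, -0.001]
force: [0.3, 0.5, 0.3]
finger_gap: -0.001
grasp_force: 0.0
```

```bash
python3 -c "
from h import *
im,c=look('wrist','w15');print(tobay(arm.get_obs()['tcp_pos']));H,S,V=hsv(im);m=((H<8)|(H>172))&(S>150)&(V>40)
for p in cv2.approxPolyDP(blobs(m,1)[0],6,True)[:,0]: print(p,tobay(plane(c,p,0)).round(1),tobay(plane(c,p,14)).round(1))"
```

```text
[-321.04252446  -25.76694611]
[392 306] [-289.6  -30.2] [-292.7  -22.7]
[390 338] [-289.6  -47.1] [-292.7  -38. ]
[421 338] [-274.9  -47.1] [-279.3  -38. ]
[639 450] [-154.1 -115. ] [-169.9  -99.5]
[639 305] [-176.1  -29.7] [-189.8  -22.2]
```

Scaled: 31 mm / 1000 = 0.031, 29 mm / 1000 = 0.029.

Call:
shift_gripper(deltas=[0,0.005,0,0,0,0.01,0,0,0,0.014,0,0,0,0.017,0,0,0,0.02,0,0,0,0.023,0,0,0,0.026,0,0,0,0.029,0,0,0,0.031,0,0,0,0.031,0,0])

```text
time_s: 35.35
tcp_pos: [421.7, 118.7, 18.1]
tcp_rot: [-2.102, -2.332, 0.009]
force: [-7.3, -0.6, 10.9]
finger_gap: -0.004
grasp_force: 5.5
```

```bash
python3 -c "
from h import *
print(tobay(arm.get_obs()['tcp_pos']))"
```

```text
[-293.88114553  -26.19446153]
```

Call:
shift_gripper(deltas=[0,0.002,0,0,0,0.004,0,0,0,0.005,0,0,0,0.005,0,0])

```text
time_s: 35.75
tcp_pos: [423.1, 118.8, 18.0]
tcp_rot: [-2.1, -2.33, 0.019]
force: [-16.2, 0.3, 21.5]
finger_gap: 0.001
grasp_force: 11.4
```

```bash
python3 -c "
from h import *
print(tobay(arm.get_obs()['tcp_pos']))"
```

```text
[-292.40830999  -26.28629874]
```

Scaled: 5 mm / 1000 = 0.005, 4 mm / 1000 = 0.004.

Call:
shift_gripper(deltas=[0,0.002,-0.0005,0,0,0.004,-0.001,0,0,0.005,-0.0015,0,0,0.005,-0.002,0])

```text
time_s: 36.15
tcp_pos: [423.8, 118.7, 18.3]
tcp_rot: [-2.096, -2.327, 0.029]
force: [-20.0, 0.9, 11.2]
finger_gap: 0.001
grasp_force: 10.9
```

```bash
python3 -c "
from h import *
print(tobay(arm.get_obs()['tcp_pos']))"
```

```text
[-291.78842187  -26.47045002]
```

Call:
shift_gripper(deltas=[0,-0.006,0,0,0,-0.015,0,0,0,-0.025,0,0,0,-0.025,0,0,0,-0.025,-0.04,0,0,-0.025,-0.09,0,0,-0.025,-0.14,0,0,-0.025,-0.19,0,0,-0.025,-0.24,0,0,-0.025,-0.28,0,0,-0.025,-0.28,0])

```text
time_s: 37.25
tcp_pos: [413.5, 118.9, 306.5]
tcp_rot: [2.099, 2.325, 0.016]
force: [0.6, 1.3, -0.4]
finger_gap: 0.003
grasp_force: 0.0
```

```bash
python3 -c "
from h import *
go(*bay(-200,-120),380,95.9);go(*bay(-250,-130),380,5.9)"
```

```text
shift [-94.8 103.  -72.1] turn 1.57 tcp [413.5 118.9 306.5] q7 -0.23
shift [-104.8   53.1  -72.8] turn -0.001 tcp [413.5 118.9 306.5] q7 -0.23
```

Scaled: 115 mm / 1000 = 0.115, -110 mm / 1000 = -0.11.

Call:
shift_gripper(deltas=[-0.04,0.04,0,0,-0.08,0.08,0,0,-0.11,0.115,0,0,-0.11,0.115,0,0,-0.11,0.115,0,0,-0.11,0.115,0,0])

```text
time_s: 37.85
tcp_pos: [534.4, 21.4, 299.7]
tcp_rot: [-2.101, -2.333, 0.001]
force: [-0.5, -0.1, 0.7]
finger_gap: 0.002
grasp_force: 0.0
```

Call:
shift_gripper(deltas=[0,0,0,0,0,0,0,0])

```text
time_s: 38.05
tcp_pos: [534.4, 21.4, 300.7]
tcp_rot: [2.101, 2.335, -0.0]
force: [0.4, 0.3, 0.3]
finger_gap: -0.002
grasp_force: 0.0
```

```bash
python3 - <<'E'
from h import *
im,c=look("wrist","w16");np.savez("f.npz",E=c["extrinsics"])
for P in((-150,0,35),(-150,-60,35),(-150,-60,65),(-150,0,65),(-280,0,14),(-280,-60,14),(-150,-200,35),(-22,-200,52)): print(P,proj(c,(*bay(*P[:2]),P[2])).round(1))
E
```

```text
(-150, 0, 35) [363.7  63.1]
(-150, -60, 35) [361.6 125.5]
(-150, -60, 65) [364.9 125.6]
(-150, 0, 65) [367.4  57.8]
(-280, 0, 14) [239.  66.]
(-280, -60, 14) [242.5 125.1]
(-150, -200, 35) [357.4 250.7]
(-22, -200, 52) [472.8 256.1]
```

View pics/w16.png

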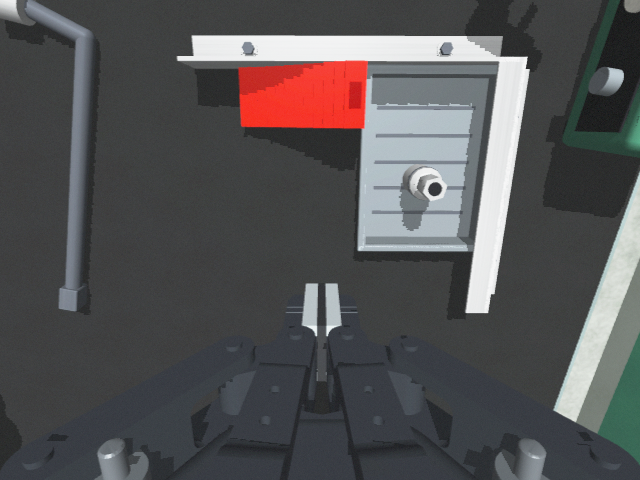

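The final view shows the key upright at (430,187) in the tray. The chock is at (240–366, 60–128) against the upstand and the tray's front rim at column 360. I'll check this with numbers.

```bash
python3 - <<'E'
from h import *
im,c=look("wrist");H,S,V=hsv(im)
red=((H<8)|(H>172))&(S>150)&(V>110)
def ln(pts,z):
    P=[tobay(plane(c,p,z)) for p in pts];l=line(P);return l,np.degrees(np.arctan2(l[1][1],l[1][0])),np.array(P).mean(0)
toe=[(np.nonzero(red[y,:400])[0].min(),y) for y in range(75,122,2)];print("toe x",[v for v in ln(toe,14)[1:]])
rt=[(x,np.nonzero(red[90:180,x])[0].max()+91) for x in range(352,364)];print("heel right side @65",ln(rt,65)[1:])
t2=[np.nonzero(red[90:180,x])[0].max()+91 for x in(242,246)];print("toe right @14",[tobay(plane(c,(x,y),14)).round(1) for x,y in zip((242,246),t2)])
w=(V>130)&(S<60)
fr=[(next(x for x in range(345,385) if w[y,x]),y) for y in range(140,240,3)];print("tray front rim",ln(fr,33)[1:])
rr=[(x,np.nonzero(w[200:270,x])[0].max()+201) for x in range(365,465,3)];print("tray right rim",ln(rr,33)[1:])
wl=(V>190)&(S<40)
lip=[(next(x for x in range(465,500) if wl[y,x] and wl[y,x+2]),y) for y in range(100,300,4)];print("lip",ln(lip,50)[1:])
sd=[(x,np.nonzero(wl[30:80,x])[0].max()+31) for x in range(185,236,3)];print("side top edge",ln(sd,52)[1:])
E
```

```text
toe x [np.float32(88.7818), array([-281.43478001,  -32.22713279])]
heel right side @65 (np.float32(0.12066669), array([-156.96786971,  -62.61925464]))
toe right @14 [array([-280.4,  -61.2]), array([-276. ,  -62.3])]
tray front rim (np.float32(89.98857), array([-149.45902659, -129.46332458]))
tray right rim (np.float32(0.12432087), array([ -82.51759056, -201.2911926 ]))
lip (np.float32(-89.784225), array([ -23.97615997, -137.6550553 ]))
side top edge (np.float32(0.11897458), array([-300.25757735,   -0.45090369]))
```

```bash
python3 -c "
from h import *
print(arm.hand_in())"
```

```text
the job is handed in; nothing more can be done
None
```

I handed the job in at about 38 s, and no pass/fail result came back. My last wrist-camera check put the tray and chock within about 2 mm of flush and square to about 0.02 rad, with the key standing upright in the tray, and I never touched the torch or spray bottle.

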